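# Set the tape feeder's gate lever to long feed

## Robot

A 7-joint arm with a two-finger parallel gripper is mounted at the origin on a cart in front of the work surface, level with it; the furniture and walls round the work are solid. World frame = base frame: x ahead of the robot, y to its left, z up, the work surface at z = 0. Lengths are in mm, angles in rad, forces in N, time in s.
With the tool pointing down it reaches from about 400 to 850 mm from the base axis. Payload 6.9 kg.
Tool frame: the origin (TCP) lies at the very end of the fingers, on their centre line; the grasp point (between the pads) lies 19 mm behind it; z points along the fingers, y is the direction in which the jaws open and shut (so a half turn about z gives the same grasp; the last joint's range is limited). The gripper opens to 85 mm and grips with 20 to 120 N. Pads are 22 mm wide; open, the fingers measure 114 mm over their backs; the gripper's body (76 mm by 85 mm) begins 54 mm behind the grasp point. The pads swing forward as they close: fully open they stand 13 mm farther back than shut.
Start: joints at [-1.147, 0.507, -0.238, 1.5, 0.126, 1.149, -0.155], TCP at [195.91, 593.49, 209.475] pointing down, gripper open.
Joint ranges: [-3.08, 3.08], [-0.24, 2.05], [-1.43, 1.35], [0, 2.5], [-1.52, 4.66], [0.17, 1.96], [-2.89, 2.89]. Speed limits (rad/s): [2.39, 2.39, 3.14, 3.14, 3.14, 3.14, 3.14].

## Interface

Orientations are given as a rotation vector (axis times angle).
In Python, from station import get_obs, grab_frame, get_calibration, job_done gives the robot as it stands.
- The arm moves only by the shell command python3 -m inch 'ROWS' [FORCE]. ROWS is JSON, one flat list of numbers, 7 for each row, row after row: the shift along the tool's x, y, z in mm, then the turn, a rotation vector about the tool's x, y, z in rad, then the opening, from -1 (shut) to 1 (fully open). A call has 1 to 10 rows; each row is the pose to reach, as a shift and turn from the pose commanded when the call began, along the tool's axes at that moment; what a row does not reach only later rows make up. A row lasts 1/8 s, in which the tool goes at most 62.5 mm and 10.7 degrees, less where a joint would pass 70% of its speed; a pose out of reach is approached as far as the arm can. A call with a gripper value outside its range is refused whole. The fingers move at their own pace and stop on an object; FORCE is the grip in N (left out, the last holds). Time passes only in rows, so rows that repeat a pose let the fingers close. It gives the time, the measured TCP pose, the force and the opening at its end, in the units of the state.
- get_obs(): the state, without advancing time (a new reading comes with each control period).
- grab_frame(name): name is "side" or "top" or "wrist"; returns (picture, depth): 400x640x3 uint8, blue, green, red; 400x640 float32, mm along the optical axis (not along the pixel's ray), 0 where there is no reading.
- get_calibration(name): a dict with "camera_matrix" (3x3 intrinsics, pixels), "extrinsics" (4x4, takes a point from camera to world coordinates); the wrist camera has in their place "hand_eye" (4x4, takes a point from camera to tool coordinates, whose origin is the TCP and whose axes are the flange's). Camera axes: x right, y up, looking along -z (the intrinsics and any distortion apply to the point x, -y, -z); pixel columns grow to the right and rows downward; lengths in mm; the calibration is good to about 2 mm. The wrist camera is an equidistant fisheye: a pixel r from the principal point sees the ray r / f radians off the axis. A picture is of the moment at which its call begins: read the wrist's pose just before it. get_calibration takes no time and is no camera call.
- job_done(): hands the job in, once; it reports no verdict.
The state is a dict: "time_s": time; "joints": joint angles; "qd": joint speeds; "joint_torque": joint torques, N m; "ee_pos": TCP position; "tool_rot": TCP orientation; "force": force on the tool from outside, world axes, zero at the start; "wrist_torque": the same for the moment, N m; "width": finger opening in mm.
Only numpy, scipy, OpenCV 4.12 (cv2) and the standard library are available. Lean on these libraries where they do the work, as an engineer would, in place of code of your own. Each camera call takes 0.05 s, during which the arm holds its last target. There are 200 camera calls.

## Task

Set the bench tape feeder to long feed: with closed fingertips or the outside of the fingers, push its selector lever through the H-shaped gate, out of the left lane, across the middle and fully home into the right-hand slot whose index plate carries the long raised bar (not the round stud), and leave it there. Only push the lever: do not take its grip between the fingers. Leave the vial, the loupe and the torch where they are.

Things in the scene. Friction and masses are not known exactly. Their poses are not given: they have to be found in the camera images.
- feeder: grey motorised tape feeder fixed to the table: box 160 (x) x 150 (y) x 106 mm high, a roll of tape on its left side (out to y = +149 mm, no higher than the box), a tape outlet on its front (20 mm deep). Origin: centre of its underside, on the table. x axis points away from the robot (turned up to 0.35 rad either way), y to its left, z up.
- gate_centre (a point): centre of the H-shaped gate in the grey top plate, 106 mm above the table; axes as the feeder's. Two lanes along x, 17 mm wide, centred on y = +20 and -20 mm, closed at x = +33 and -33 mm, joined only by a cross slot along y, 17 mm wide, at x = 0; inner corners rounded.
- lever_grip (a point): centre of the lever's black grip (25 mm diameter, from 20 mm below this point to 18 mm above; below it a steel stem of 10 mm diameter). The lever tilts about a pivot 154 mm below this point, 18 mm above the table under the gate's centre: the grip is 172 mm above the table when upright and swings about +-34 mm sideways, +-42 mm ahead and back. Axes tilt with it.
- lever_side (a joint): sideways tilt of the lever, rad: positive to the feeder's left, negative right, 0 upright; left lane about +0.22, right lane about -0.22 (stops at +-0.225, up to 0.04 of play in a lane). Light friction: about 1 N at the grip moves it; no spring, it stays where it is left. It can cross only in the cross slot, with lever_ahead within about +-0.04.
- lever_ahead (a joint): tilt of the lever ahead and back, rad: positive away from the robot (feeder's +x), negative towards it, 0 at the cross slot, stops at +-0.275 (slot ends). Same friction, no spring. It starts anywhere in the left lane.
- mark_long: index plate of long feed: white plate 28 (x) x 44 (y) x 2 mm with a raised black bar 40 x 12 mm, 5 high, across it, fixed on the feeder's top to the right of the right lane, at y = -52 mm of the feeder, beside either its far slot (x = +25 mm) or its near slot (x = -25 mm): that slot is the one meant. Origin: centre of its underside; axes as the feeder's.
- mark_short: index plate of short feed: the same white plate with a round raised black stud of 14 mm diameter; beside the other slot of the right lane. Fixed.
- vial: sample vial with screw cap, 26 mm diameter, 52 mm high, standing loose to the right of the feeder; origin at the centre of its underside. Bystander.
- loupe: black loupe, 38 mm diameter, 30 mm high, standing loose right of the feeder, nearer the robot; origin at the centre of its underside. Bystander.
- torch: black pocket torch 32 x 110 x 32 mm, lying loose to the left of the tape roll, along its y axis; origin at the centre of its underside. Bystander.

How it is judged (in metres and radians):
At the end, for the whole second after the job is handed in: The lever stands still in the right lane (lever_side below -0.17 rad) at the end that mark_long lies beside: lever_ahead above 0.215 if mark_long is on the far side of the feeder's centre, below -0.215 if it is on the near side (within about 9 mm of the stop at the grip) (value of joint lever_side below -0.17 rad and ((x of mark_long in the frame of feeder above 0 m and value of joint lever_ahead above 0.215 rad) or (x of mark_long in the frame of feeder below 0 m and value of joint lever_ahead below -0.215 rad)) and velocity of joint lever_ahead between -0.05 and 0.05 rad/s and velocity of joint lever_side between -0.05 and 0.05 rad/s); the robot touches nothing.
It fails at once if the lever's grip is taken between the fingers (horizontal distance between the grasp point and lever_grip below 0.01 m and z of the grasp point in the frame of lever_grip between -0.06 and 0.025 m).
It fails at once if the vial is moved by more than 20 mm (distance of vial from where it was at the start of the episode above 0.02 m).
It fails at once if the loupe is moved by more than 20 mm (distance of loupe from where it was at the start of the episode above 0.02 m).
It fails at once if the torch is moved by more than 20 mm (distance of torch from where it was at the start of the episode above 0.02 m).
It also fails if it takes over 51 s, if anything falls off the work surface, if the arm or the gripper's body presses on something with over 40 N, if the wrist force passes 120 N, or if a joint passes its speed limit or range.

## Working session

There is one attempt and no reset: what is moved stays moved. The work goes in short steps, Python scripts to look and compute and a shell command to move; the robot and the scene stay as the last step left them, time stands still between calls to the robot, and variables do not carry over. Pictures are saved under pics/ and viewed, about 8 in all and at most 12, crops included, and the job is handed in when it is done.

```bash
mkdir -p pics; python3 - <<'E'
from station import *
import cv2,numpy as np
o=get_obs();print(o['ee_pos'],o['tool_rot'],o['time_s'],o['width'])
ims=[]
for n in("side","top"):
    p,d=grab_frame(n);cv2.imwrite(f"pics/{n}0.png",p);np.save(f"{n}0.npy",d)
    c=get_calibration(n);print(n,c)
print(get_calibration("wrist"))
E
```

```text
[195.77504725 592.95800866 208.63041936] [-4.98556823e-01 -3.10151982e+00  2.83623828e-03] 0.0 85.32376220694289
side {'camera_matrix': array([[464.30094613,   0.        , 315.47273256],
       [  0.        , 464.30094613, 198.94480399],
       [  0.        ,   0.        ,   1.        ]]), 'extrinsics': array([[ 9.01104656e-01,  2.00311325e-01, -3.84559193e-01,
         2.12149530e+02],
       [-4.33339675e-01,  3.85206714e-01, -8.14759175e-01,
        -7.02719687e+02],
       [-1.50707072e-02,  9.00828042e-01,  4.33914408e-01,
         5.57793872e+02],
       [ 0.00000000e+00,  0.00000000e+00,  0.00000000e+00,
         1.00000000e+00]])}
top {'camera_matrix': array([[434.68954853,   0.        , 320.99790619],
       [  0.        , 434.68954853, 205.17560722],
       [  0.        ,   0.        ,   1.        ]]), 'extrinsics': array([[ 1.37199517e-02,  9.94478637e-01, -1.04038469e-01,
         4.82633180e+02],
       [-9.99902374e-01,  1.33700206e-02, -4.06015669e-03,
         6.02750137e+01],
       [-2.64674263e-03,  1.04084017e-01,  9.94564986e-01,
         1.02476308e+03],
       [ 0.00000000e+00,  0.00000000e+00,  0.00000000e+00,
         1.00000000e+00]])}
{'camera_matrix': array([[309.70691629,   0.        , 320.27593995],
       [  0.        , 309.70691629, 204.12838131],
       [  0.        ,   0.        ,   1.        ]]), 'hand_eye': array([[-2.97014194e-04,  9.58274589e-01,  2.85849127e-01,
         7.26090864e+01],
       [ 9.99999310e-01,  6.09555800e-04, -1.00440343e-03,
        -3.91705203e-01],
       [-1.13673528e-03,  2.85848632e-01, -9.58274109e-01,
        -1.65514075e+02],
       [ 0.00000000e+00,  0.00000000e+00,  0.00000000e+00,
         1.00000000e+00]])}
```

View pics/side0.png

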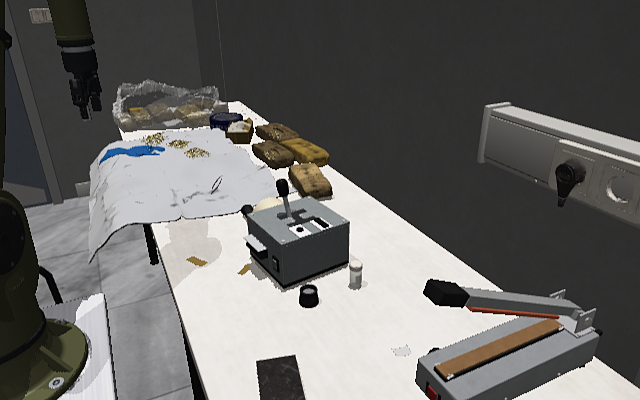

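View pics/top0.png

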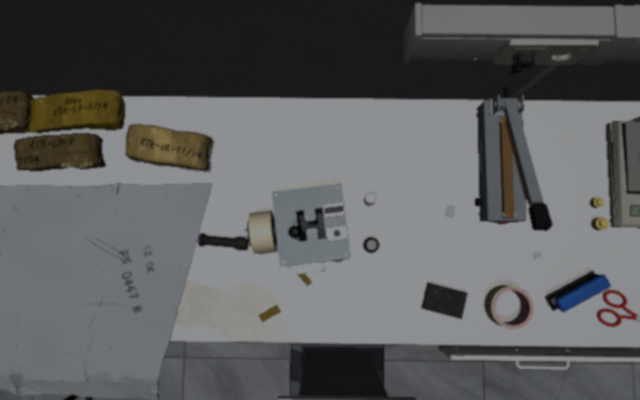

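```bash
cat >h.py <<'E'
import cv2,numpy as np
from station import *
def ray(n,u,v,z):
    "world point on plane z seen at pixel u,v"
    c=get_calibration(n);K=c["camera_matrix"];E=c["extrinsics"]
    d=E[:3,:3]@np.array([(u-K[0,2])/K[0,0],-(v-K[1,2])/K[1,1],-1]);o=E[:3,3]
    return o+d*(z-o[2])/d[2]
def cloud(n,d):
    c=get_calibration(n);K=c["camera_matrix"];E=c["extrinsics"]
    v,u=np.mgrid[:400,:640]
    P=np.stack([(u-K[0,2])/K[0,0]*d,-(v-K[1,2])/K[1,1]*d,-d],-1)
    return P@E[:3,:3].T+E[:3,3]
E
python3 - <<'E'
from h import *
d=np.load("top0.npy");P=cloud("top",d)
roi=np.zeros((400,640),bool);roi[170:280,262:365]=1
z=P[...,2];print("table z",np.median(P[240:260,380:420,2]))
m=(roi&(abs(z-106)<7)).astype(np.uint8);m=cv2.morphologyEx(m,cv2.MORPH_CLOSE,np.ones((9,9)))
m=cv2.morphologyEx(m,cv2.MORPH_OPEN,np.ones((35,35)))
c=max(cv2.findContours(m,0,1)[0],key=cv2.contourArea)
q=np.array([ray("top",u,v,106)[:2] for u,v in c[:,0]],np.float32)
print(cv2.minAreaRect(q))
g=roi&(z>145)&(z<200);print("grip",P[g].mean(0),g.sum(),np.argwhere(g).mean(0)[::-1],z[g].max())
a=cv2.imread("pics/top0.png")[175:275,265:365];b=cv2.imread("pics/side0.png")[170:270,230:330]
cv2.imwrite("pics/z0.png",np.hstack([cv2.resize(x,(400,400),interpolation=2) for x in(a,b)]))
E
```

```text
table z 0.6727333942725409
((572.0902709960938, 121.45614624023438), (72.572998046875, 81.20994567871094), 0.7772173285484314)
grip [518.61517392 115.14944561 181.57735476] 141 [294.08510638 231.61702128] 188.49384243476038
```

View pics/z0.png

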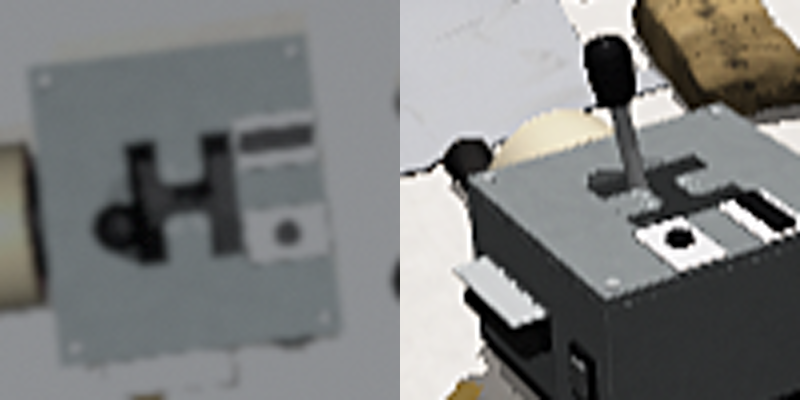

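```bash
cat >>h.py <<'E'
S=np.array([ray("top",265+u/4,175+v/4,106)[:2] for u,v in((44,78),(291,49),(72,352),(324,318))])
C=S.mean(0);f=S[0]+S[1]-S[2]-S[3];YAW=np.arctan2(f[1],f[0])
R=np.array([[np.cos(YAW),-np.sin(YAW)],[np.sin(YAW),np.cos(YAW)]])
def F(p):return R.T@(np.asarray(p)[:2]-C)
def W(x,y):return C+R@np.array([x,y])
def tilt(p,h):  # feeder xy at height h -> ahead, side
    x,y=F(p);return np.arctan2(x,h-18),np.arctan2(y,h-18)
E
python3 - <<'E'
from h import *
print(S,C,YAW)
for u,v in((118,228),):
    for h in(172,185): 
        p=ray("top",265+u/4,175+v/4,h);print(h,p,F(p),tilt(p,h))
for n,u,v in(("side",230+610/4,170+70/4),):
    p=ray(n,u,v,168);print(p,F(p),tilt(p,168))
print([F(ray("top",265+u/4,175+v/4,111)) for u,v in((276,137),(288,233))])
# bystanders via depth
P=cloud("top",np.load("top0.npy"))
for nm,(u,v) in dict(vial=(370,198),loupe=(371,244),torch=(222,241)).items():
    print(nm,P[v,u],F(P[v,u]))
o=get_obs();print([W(x,y) for x,y in((-60,60),(-40,60),(0,60))])
E
```

```text
[[600.32723297 160.23180731]
 [617.68406835  28.80509679]
 [455.7942646  142.00757568]
 [475.31588435  10.09955469]] [537.28036257  85.28600862] 0.1280155822734651
172 [518.27780819 114.96643561 172.        ] [-15.05787228  31.86354189] (np.float64(-0.09746855968041758), np.float64(0.20402715138313182))
185 [517.73442143 114.13268881 185.        ] [-15.70325391  31.10598961] (np.float64(-0.09375578219589893), np.float64(0.18415309114763342))
[701.48778826  14.64062457 168.        ] [153.84471861 -91.03104688] (np.float64(0.7980510521871829), np.float64(-0.5454583286510541))
[array([ 26.15562025, -52.61875841]), array([-24.82218592, -52.94663512])]
vial [601.83699777 -45.67552958  54.3913647 ] [  47.30901651 -138.13160605]
loupe [499.32372995 -51.18242629  26.81791949] [ -55.06844933 -130.50595992]
torch [501.51290317 290.03735621  26.21098794] [ -9.33495135 207.6422023 ]
[array([470.11135826, 137.13506705]), array([489.94770205, 139.68839136]), array([529.62038963, 144.79503999])]
```

```bash
cat >>h.py <<'E'
from scipy.spatial.transform import Rotation as Ro
def go(fx,fy,z):
    o=get_obs();T=Ro.from_rotvec(o['tool_rot']);p=np.r_[W(fx,fy),z]
    f=np.r_[R[:,0],0];y=np.r_[R[:,1],0]
    G=Ro.from_matrix(np.stack([-f,y,[0,0,-1.]],1))
    print("shift",T.inv().apply(p-o['ee_pos']).round(1),"turn",(T.inv()*G).as_rotvec().round(3))
def st():
    o=get_obs();T=Ro.from_rotvec(o['tool_rot']);print("t",o['time_s'],"feeder xy",F(o['ee_pos']).round(1),"z",round(o['ee_pos'][2],1),"F tool",T.inv().apply(o['force']).round(1),"w",round(o['width'],1))
E
python3 -c "
from h import *
st();go(-75,32,250)"
```

```text
t 0.1 feeder xy [-273.9  547.2] z 208.7 F tool [-0.3  0.5  0.1] w 85.5
shift [-401.9 -378.8  -40.7] turn [-0.002 -0.    -0.447]
```

```bash
python3 -m inch '[0,0,-41,0,0,0,-1, -50,-47,-41,0,0,-0.05,-1, -100,-95,-41,0,0,-0.11,-1, -150,-142,-41,0,0,-0.17,-1, -200,-189,-41,0,0,-0.22,-1, -250,-236,-41,0,0,-0.28,-1, -300,-283,-41,0,0,-0.34,-1, -350,-330,-41,0,0,-0.39,-1, -402,-379,-41,0,0,-0.447,-1, -402,-379,-41,0,0,-0.447,-1]'; python3 -c "
from h import *
st();go(-75,32,150)"
```

```text
time_s: 1.35
ee_pos: [459.5, 105.0, 250.4]
tool_rot: [0.2, -3.135, 0.001]
force: [1.3, 0.8, -0.3]
width: -0.2
t 1.35 feeder xy [-74.6  29.5] z 250.4 F tool [-1.4  0.6  0.3] w -0.2
shift [  0.4   2.5 100.4] turn [-0. -0. -0.]
```

```bash
python3 -m inch '[0,2.5,50,0,0,0,-1, 0,2.5,100,0,0,0,-1, -15,2.5,100,0,0,0,-1, -30,2.5,100,0,0,0,-1, -38,2.5,100,0,0,0,-1, -44,2.5,100,0,0,0,-1, -48,2.5,100,0,0,0,-1, -50,2.5,100,0,0,0,-1, -50,2.5,100,0,0,0,-1]'; cat >>h.py <<'E'
def look(k):
    p,d=grab_frame("top");P=cloud("top",d);q,_=grab_frame("side")
    a=p[175:275,265:365];b=q[160:260,230:330]
    cv2.imwrite(f"pics/{k}.png",np.hstack([cv2.resize(x,(400,400),interpolation=2) for x in(a,b)]))
E
python3 -c "
from h import *
st();look('a')"
```

```text
time_s: 2.48
ee_pos: [508.1, 116.4, 150.6]
tool_rot: [-0.201, 3.135, -0.0]
force: [0.1, -0.0, 0.2]
width: -0.2
t 2.475 feeder xy [-25.   34.6] z 150.6 F tool [-0.1 -0.1 -0.2] w -0.2
```

View pics/a.png

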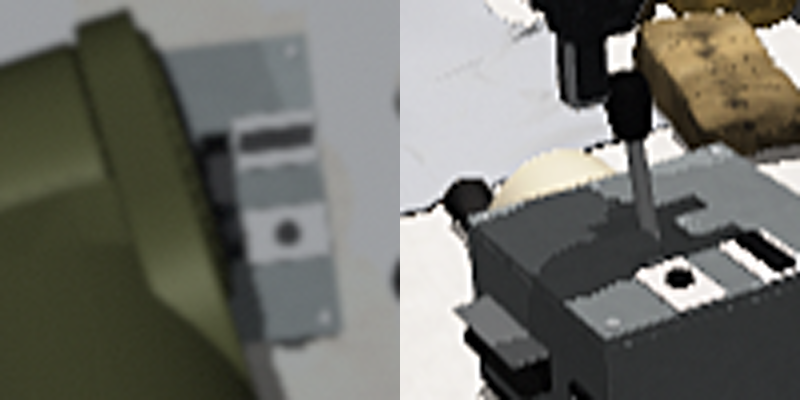

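```bash
python3 -c "
from h import *
for u,v,h in((282.5,187.5,168),(287,186,169)):
    p=ray('side',u,v,h);print(F(p),tilt(p,h))"
```

```text
[-13.00286822  25.48740916] (np.float64(-0.0864696305492801), np.float64(0.1683085747661368))
[-2.77397112 24.76255925] (np.float64(-0.01836860352864923), np.float64(0.16254367467070682))
```

```bash
python3 -m inch '[-2,0,0,0,0,0,-1, -2,0,0,0,0,0,-1, 25,0,0,0,0,0,-1, 25,45,0,0,0,0,-1, 0,45,0,0,0,0,-1, -24,45,0,0,0,0,-1, -24,45,0,0,0,0,-1, -24,35,0,0,0,0,-1, -24,25,0,0,0,0,-1, -24,20,0,0,0,0,-1]'; python3 -c "
from h import *
st()"
python3 -m inch '[0,-6,0,0,0,0,-1, 0,-12,0,0,0,0,-1, 0,-18,0,0,0,0,-1, 0,-24,0,0,0,0,-1, 0,-24,0,0,0,0,-1]'; python3 -c "
from h import *
st();look('b')"
```

```text
time_s: 3.82
ee_pos: [529.2, 138.2, 150.8]
tool_rot: [-0.199, 3.135, -0.0]
force: [0.3, 2.4, 2.4]
width: -0.0
t 3.825 feeder xy [-1.3 53.5] z 150.8 F tool [-0.6  2.3 -2.4] w -0.0
time_s: 4.45
ee_pos: [532.5, 114.7, 150.4]
tool_rot: [0.2, -3.135, 0.001]
force: [-0.1, 0.4, 0.0]
width: -0.0
t 4.45 feeder xy [-1.  29.8] z 150.4 F tool [ 0.   0.5 -0. ] w -0.0
```

View pics/b.png

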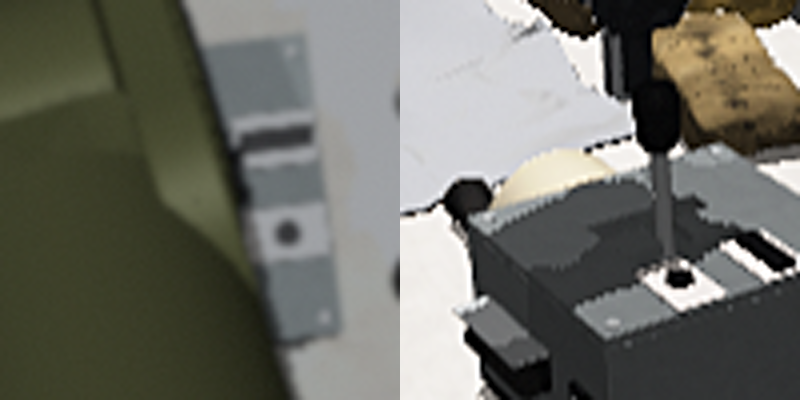

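The lever grip (crop ~655,115) has left the left lane and is crossing, near upright; continuing to the right lane.

```bash
python3 -m inch '[0,-7,0,0,0,0,-1, 0,-14,0,0,0,0,-1, 0,-21,0,0,0,0,-1, 0,-28,0,0,0,0,-1, 0,-34,0,0,0,0,-1, 0,-38,0,0,0,0,-1, 0,-38,0,0,0,0,-1]'; python3 -c "
from h import *
st();look('c')"
```

```text
time_s: 5.42
ee_pos: [537.3, 77.4, 150.4]
tool_rot: [0.2, -3.135, 0.0]
force: [0.6, -0.5, 0.5]
width: 0.1
t 5.425 feeder xy [-1.  -7.8] z 150.4 F tool [-0.5 -0.6 -0.5] w 0.1
```

View pics/c.png

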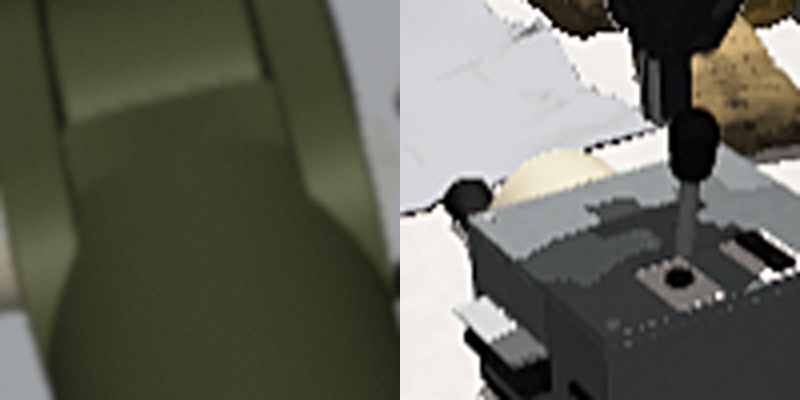

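```bash
python3 -m inch '[0,-2,0,0,0,0,-1, 0,-4,0,0,0,0,-1, 0,-4,0,0,0,0,-1]'; python3 -c "
from h import *
st();p=ray('side',303.2,196.2,168);print(F(p),tilt(p,168))"
```

```text
time_s: 5.9
ee_pos: [537.8, 73.8, 150.5]
tool_rot: [0.201, -3.135, 0.0]
force: [0.1, 0.2, 0.1]
width: 0.1
t 5.9 feeder xy [ -1.  -11.5] z 150.5 F tool [-0.1  0.2 -0.1] w 0.1
[-1.22343513e-02 -3.40848174e+01] (np.float64(-8.156234176023418e-05), np.float64(-0.22343798436313428))
```

```bash
python3 -m inch '[0,-2,0,0,0,0,-1, 0,-2,0,0,0,0,-1]'; python3 -m inch '[0,-1.5,0,0,0,0,-1, 0,-1.5,0,0,0,0,-1]'; python3 -c "
from h import *
st()"
```

```text
time_s: 6.15
ee_pos: [538.0, 71.8, 150.5]
tool_rot: [0.201, -3.135, 0.0]
force: [-0.2, 0.8, 0.3]
width: 0.1
time_s: 6.4
ee_pos: [538.2, 70.6, 150.5]
tool_rot: [0.201, -3.135, -0.0]
force: [-1.0, 1.2, -0.2]
width: -0.3
t 6.4 feeder xy [ -0.9 -14.6] z 150.5 F tool [0.8 1.3 0.2] w -0.3
```

```bash
python3 -m inch '[0,-2,0,0,0,0,-1, 0,-2,0,0,0,0,-1]';  python3 -c "
from h import *
st();look('d')"
```

```text
time_s: 6.65
ee_pos: [538.5, 68.8, 150.5]
tool_rot: [0.201, -3.135, -0.001]
force: [-0.3, 2.6, -0.2]
width: 0.1
t 6.65 feeder xy [ -0.9 -16.5] z 150.5 F tool [-0.1  2.7  0.2] w 0.1
```

View pics/d.png

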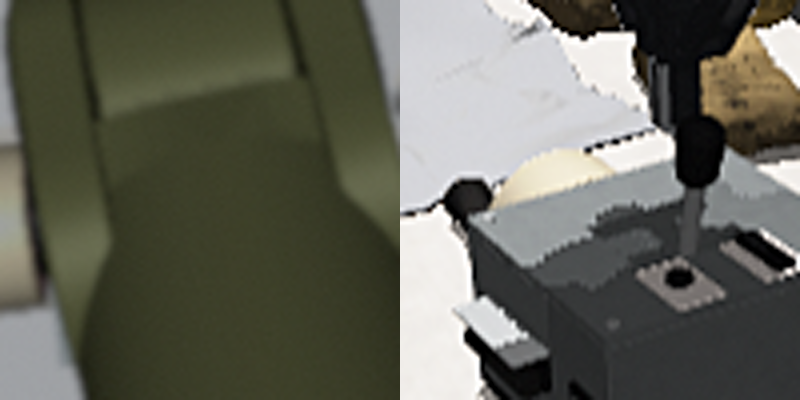

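The grip (crop ~700,152) is now at the right stop (force rising). Now around behind it and push ahead.

```bash
python3 -m inch '[0,12,0,0,0,0,-1, 25,14,0,0,0,0,-1, 48,14,0,0,0,0,-1, 48,-17,0,0,0,0,-1, 48,-17,0,0,0,0,-1, 35,-17,0,0,0,0,-1, 23,-17,0,0,0,0,-1, 13,-17,0,0,0,0,-1, 3,-17,0,0,0,0,-1, 3,-17,0,0,0,0,-1]'; python3 -c "
from h import *
st()"
python3 -m inch '[-6,0,0,0,0,0,-1, -11,0,0,0,0,0,-1, -15,0,0,0,0,0,-1, -15,0,0,0,0,0,-1]';python3 -c "
from h import *
st();look('e')"
```

```text
time_s: 8.0
ee_pos: [538.5, 51.5, 150.2]
tool_rot: [-0.202, 3.135, 0.0]
force: [-0.2, -1.0, 0.9]
width: 0.0
t 8.0 feeder xy [ -3.1 -33.6] z 150.2 F tool [ 0.3 -1.  -0.9] w 0.0
time_s: 8.5
ee_pos: [552.9, 53.2, 150.5]
tool_rot: [-0.201, 3.135, 0.0]
force: [0.4, 0.1, 0.7]
width: 0.1
t 8.5 feeder xy [ 11.4 -33.9] z 150.5 F tool [-0.4  0.  -0.7] w 0.1
```

View pics/e.png

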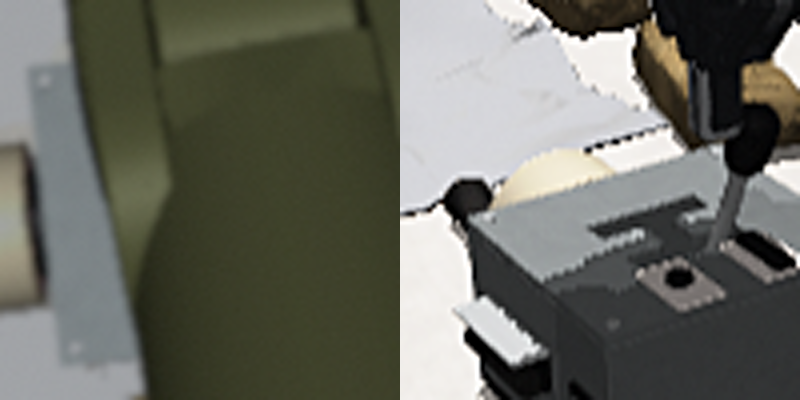

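The lever is now tilted ahead in the right lane (grip at crop ~752,138). I'll push in small steps until it meets the stop.

```bash
python3 -m inch '[-4,0,0,0,0,0,-1, -7,0,0,0,0,0,-1, -7,0,0,0,0,0,-1]'; python3 -m inch '[-2.5,0,0,0,0,0,-1, -2.5,0,0,0,0,0,-1]';python3 -m inch '[-2,0,0,0,0,0,-1, -2,0,0,0,0,0,-1]';python3 -c "
from h import *
st()"
```

```text
time_s: 8.98
ee_pos: [559.8, 54.1, 150.5]
tool_rot: [-0.201, 3.135, 0.0]
force: [-0.1, -0.8, 0.0]
width: -0.1
time_s: 9.22
ee_pos: [562.2, 54.4, 150.5]
tool_rot: [-0.201, 3.135, -0.0]
force: [-0.5, 0.7, -0.4]
width: 0.1
time_s: 9.48
ee_pos: [564.1, 54.6, 150.5]
tool_rot: [-0.201, 3.135, -0.0]
force: [0.2, -0.2, 1.3]
width: 0.1
t 9.475 feeder xy [ 22.7 -33.9] z 150.5 F tool [-0.2 -0.2 -1.3] w 0.1
```

```bash
python3 -m inch '[-2,0,0,0,0,0,-1, -2,0,0,0,0,0,-1]';python3 -m inch '[-2,0,0,0,0,0,-1, -2,0,0,0,0,0,-1]';python3 -c "
from h import *
st();look('f')"
```

```text
time_s: 9.72
ee_pos: [566.2, 54.9, 150.5]
tool_rot: [-0.201, 3.135, 0.0]
force: [-0.0, -0.8, 0.2]
width: 0.2
time_s: 9.98
ee_pos: [567.8, 55.1, 150.4]
tool_rot: [0.201, -3.135, 0.0]
force: [-1.8, -0.5, 0.4]
width: -0.2
t 9.975 feeder xy [ 26.4 -33.9] z 150.4 F tool [ 1.8 -0.2 -0.4] w -0.2
```

View pics/f.png

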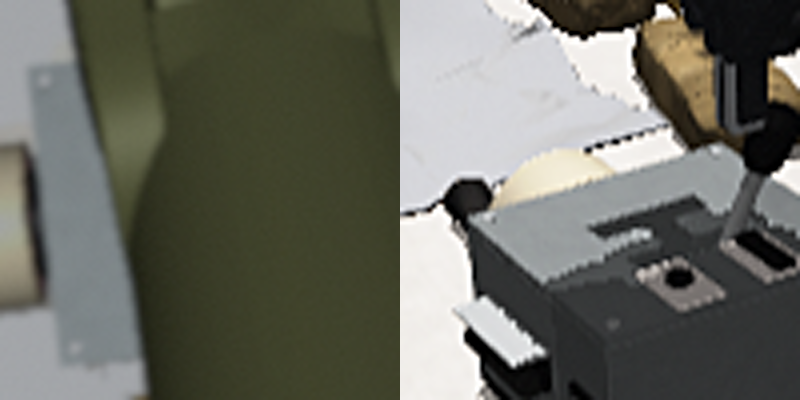

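```bash
python3 -m inch '[-2,0,0,0,0,0,-1, -2,0,0,0,0,0,-1]';python3 -m inch '[-1.5,0,0,0,0,0,-1, -1.5,0,0,0,0,0,-1]';python3 -c "
from h import *
st();p=ray('side',322.8,194.5,165);print(F(p),tilt(p,165))"
```

```text
time_s: 10.32
ee_pos: [569.6, 55.3, 150.3]
tool_rot: [0.201, -3.134, 0.0]
force: [-2.9, 0.1, 0.4]
width: -0.0
time_s: 10.58
ee_pos: [570.9, 55.5, 150.3]
tool_rot: [0.201, -3.134, 0.0]
force: [-4.4, 0.1, 0.0]
width: 0.2
t 10.575 feeder xy [ 29.6 -33.9] z 150.3 F tool [ 4.4  0.7 -0. ] w 0.2
[ 39.41842552 -44.22645449] (np.float64(0.2619891176262109), np.float64(-0.29224581358940355))
```

```bash
python3 -m inch '[-2,0,0,0,0,0,-1, -2,0,0,0,0,0,-1]';python3 -m inch '[-2,0,0,0,0,0,-1, -2,0,0,0,0,0,-1]';python3 -c "
from h import *
st()"; python3 -m inch '[10,0,0,0,0,0,-1, 35,0,0,0,0,0,-1, 60,0,-20,0,0,0,-1, 60,0,-80,0,0,0,-1, 70,40,-100,0,0,0,-1, 70,95,-100,0,0,0,-1, 70,150,-100,0,0,0,-1, 70,200,-100,0,0,0,-1, 70,250,-100,0,0,0,-1, 70,250,-100,0,0,0,-1]'; python3 -c "
from h import *
st();look('g')"
```

```text
time_s: 10.82
ee_pos: [571.9, 55.5, 150.1]
tool_rot: [0.201, -3.132, 0.001]
force: [-7.1, -0.2, 2.1]
width: -0.1
time_s: 11.08
ee_pos: [572.6, 55.6, 149.9]
tool_rot: [0.201, -3.129, 0.001]
force: [-12.1, -1.6, 5.1]
width: 0.2
t 11.075 feeder xy [ 31.2 -33.9] z 149.9 F tool [12.3 -0.1 -5.1] w 0.2
time_s: 12.32
ee_pos: [472.9, 300.6, 250.6]
tool_rot: [-0.213, 3.133, 0.006]
force: [-0.2, -0.1, 0.3]
width: 0.1
t 12.325 feeder xy [-36.4 221.8] z 250.6 F tool [ 0.2 -0.1 -0.3] w 0.1
```

View pics/g.png

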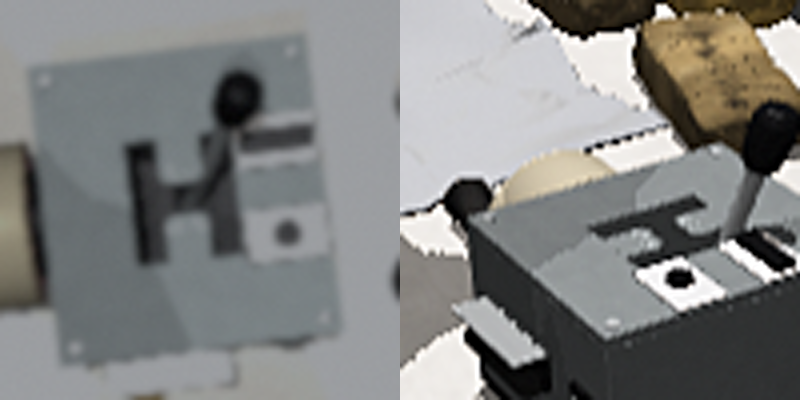

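```bash
python3 -c "
from h import *
for u,v,h in((238,97,168),(238,97,180)):
    p=ray('top',265+u/4,175+v/4,h);print(F(p),tilt(p,h))
p,d=grab_frame('top');P=cloud('top',d);m=np.zeros((400,640),bool);m[180:220,300:345]=1;m&=(P[...,2]>145)&(P[...,2]<200)
c=np.argwhere(m).mean(0);print(m.sum(),c,P[m].mean(0),F(P[m].mean(0)))
a=cv2.imread('pics/top0.png');df=cv2.absdiff(a,p).max(2);print([int(df[v-10:v+10,u-10:u+10].max()) for u,v in((370,198),(371,244),(222,241))])"
```

```text
[ 42.89562014 -34.05559158] (np.float64(0.2785367984888549), np.float64(-0.22325270401991))
[ 41.49095604 -33.8283289 ] (np.float64(0.25072751372863733), np.float64(-0.20585874336456458))
155 [199.75483871 323.28387097] [582.4166228   59.40663916 173.79104878] [ 41.4629976  -31.42997901]
[17, 17, 45]
```

```bash
python3 -c "
from station import *
job_done();o=get_obs();print(o['time_s'],o['force'])"
```

```text
the job is handed in; nothing more can be done
the job is handed in; nothing more can be done
```

The lever is in the far right-hand slot, beside the plate with the long bar, and the job is handed in. `job_done` gives no verdict.

I pushed it only with closed fingertips: ahead to the cross slot, across to the right lane, then fully ahead. The last push met a firm stop at about 12 N, at 11 s. I then backed the arm off to 250 mm up, and the force read about zero.

- **Lever position:** a final top view puts the grip at about (+42, -34) mm in the feeder's axes. That is roughly +0.25 to +0.28 rad ahead and -0.21 to -0.22 rad to the side, inside both limits. A depth-based estimate gave (+41, -31) mm, a few mm different sideways but also inside. The side camera read several mm further right during the pushes, and about 6 mm right of the top view at the start, so I took that as calibration bias.
- **Vial and loupe:** the before and after top images show almost no change around either one.
- **Torch:** its image patch did change (45 grey levels). I put that down to the arm, then parked above it, or its shadow. I did not look closer, but the arm stayed about 150 mm or more above table height throughout.

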